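Close the bench caliper on the tube

ROBOT

A 6-joint arm with a two-finger parallel gripper is mounted at the origin on the work surface. World frame = base frame: x ahead of the robot, y to its left, z up, the work surface at z = 0. Lengths are in mm, angles in rad, forces in N, time in s.
With the tool pointing down it reaches from about 350 to 850 mm from the base axis. Payload 8.1 kg.
Tool frame: the origin (TCP) lies midway between the tips of the shut fingers; the grasp point (between the pads) lies 19 mm behind it (robot.tcp_to_grasp is the distance from the TCP to the grasp point, in mm); z points along the fingers, y is the line along which they close (so a half turn about z gives the same grasp; the last joint's range is limited). The gripper opens to 85 mm and grips with 20 to 120 N. Pads are 22 mm wide; open, the fingers measure 114 mm over their backs; the gripper's body (76 mm by 85 mm) begins 54 mm behind the grasp point. The pads swing forward as they close: fully open they stand 13 mm farther back than shut.
Start: joints at [-1.38, 0.13, 1.488, -0, 1.523, -0.085], TCP at [163.41, -577.323, 231.292] pointing down, gripper open.
Joint ranges: [-2.96, 2.96], [-0.89, 2.26], [0.02, 2.5], [-1.34, 4.48], [0, 2.73], [-2.66, 2.66]. Speed limits (rad/s): [2.39, 2.39, 2.79, 3.14, 3.14, 3.14].

INTERFACE

Orientations are given as a 3x3 rotation matrix whose columns are the frame's x, y, z axes.
In Python, from workcell import readout, snapshot, workorder, robot gives the robot as it stands.
- The arm moves only by the tool jog_arm, never from a script. Its argument "deltas" is a list of rows, each a list of 7 numbers: the turn, a rotation vector about the tool's x, y, z normalised to -1 to 1, where 1 is pi rad, then the shift along the tool's x, y, z normalised to -1 to 1, where 1 is 400 mm, then the opening, from -1 (shut) to 1 (fully open). In form: [[wx, wy, wz, dx, dy, dz, gripper], ...]. A call has exactly 5 rows; each row shifts and turns the commanded pose from where the row before left it, along the tool's axes as they then stand; what a row does not reach is not made up. A row lasts 1/8 s, in which the tool goes at most 62.5 mm and 10.7 degrees, less where a joint would pass 70% of its speed; a pose out of reach is approached as far as the arm can. A call with a number of a shift or a turn outside -1 to 1 is refused whole. A call with a gripper value outside its range is refused whole. The fingers move at their own pace and stop on an object; "force" is the grip in N (left out, the last holds). Time passes only in rows, so rows that do not move let the fingers close, or fill a call up. It gives the time, the measured TCP pose, the force, the opening and the grip force at its end, in the units of the state.
- readout.get_obs(): the state, without advancing time (a new reading comes with each control period).
- snapshot(name): name is "side" or "top"; returns a dict with "color" (420x560x3 uint8, red, green, blue), "fx", "fy", "cx", "cy" (pixels), "k1" (the pictures are not rectified: a ray, as slopes to the right and down, at radius r is drawn at 1 + k1 r^2 times it, then the intrinsics apply), "rvec" (rotation vector, rad) and "tvec" (3), from world to camera coordinates, as OpenCV has them. Camera axes: x right, y down, z forward; pixel columns grow to the right and rows downward; lengths in mm; the calibration is good to about 2 mm. A picture is of the moment at which its call begins. There is no depth.
- workorder.hand_in(): hands the job in; it is judged then, once.
The state is a dict: "clock": time; "joint_pos": joint angles; "qvel": joint speeds; "joint_torque": joint torques, N m; "tcp_pos": TCP position; "tcp_rot": TCP orientation; "ft_force": force on the tool from outside, world axes, zero at the start; "torque": the same for the moment, N m; "opening": finger opening in mm; "grip_force": force on a finger pad.
Only numpy, scipy, OpenCV 4.12 (cv2) and the standard library are available. Lean on these libraries where they do the work, as an engineer would, in place of code of your own. Each camera call takes 0.05 s, during which the arm holds its last target. There are 200 camera calls.

TASK

Stand the hollow aluminium tube upright on the caliper's plywood board, between its two open jaws. Then slide the moving jaw along its beam until it touches the tube and the tube is held against the fixed jaw, pushing gently so that the moving jaw does not visibly tilt, and let go.

Things in the scene. Friction and masses are not known exactly. Their poses are not given: they have to be found in the camera images.
- caliper: Fixed bench caliper on a plywood board, 150 (x) x 320 (y) x 12 mm thick. Origin: centre of the board's underside, on the bench; z up. Steel beam along y at x = +45 mm, top 34 mm above the bench. Jaws reach from it to x = -45 mm, 40 mm high. Fixed jaw's face: y = -100 mm, facing +y. The part stands on the board touching that face, centre best at x = -12 mm (carriage side at x = +27).
- slider: Moving jaw and dark carriage (36 x 50 mm, top 44 mm high), sliding along caliper y, friction 2.5 N, stays put. Origin: on the bench under the post, caliper x = +45 mm; axes as caliper's. Its face lies 25 mm to -y, so opening = origin's caliper y + 75 mm; starts 105 to 140 mm; -y closes. Springy about the post: tilts about 0.3 degree per newton on the part.
- post_top (a point): Top centre of the moving jaw's finger post, 84 mm above the bench: an upright round steel pin, 18 mm in diameter, 40 mm tall, standing on the middle of the carriage. Pinch or push it to slide the jaw.
- tube: Hollow aluminium tube standing on the bench, open ends: 40 mm outside, 30 mm inside diameter, 70 mm tall, about 0.12 kg. Origin: centre of its lower end; z along its axis. Beside it, in any order, stand two other aluminium pieces, not to be measured: a solid round bar, 40 mm diameter, 50 mm tall, and a solid square block 40 x 40 x 70 mm.
Mind the look-alikes: they are no part of the job. Leave any orange or purple look-alike of the tube alone.

How it is judged:
By the outcome, as a careful person would: the job done as asked, in the order asked, and still so for the second after the job is handed in, with the robot touching nothing.
It also fails if it takes over 45 s, if anything falls off the work surface, if the arm or the gripper's body presses on something with over 40 N, if the wrist force passes 120 N, or if a joint passes its speed limit or range.

## Working session

There is one attempt and no reset: what is moved stays moved. The work goes in short steps, Python scripts to look and compute and a tool call to move; the robot and the scene stay as the last step left them, time stands still between calls to the robot, and variables do not carry over. Pictures are saved under pics/ and viewed, at most 10 in all, crops included, and the job is handed in when it is done.

Besides the shell and the picture viewer there is one more tool, called by a JSON object that holds its "name" and its "arguments". jog_arm: Moves the arm, as the interface text tells. Its arguments: {"type":"object","properties":{"deltas":{"type":"array","items":{"type":"array","items":{"type":"number"}}},"force":{"type":"number"}},"required":["deltas"]}

```bash
mkdir -p pics; cat > h.py <<'E'
import numpy as np, cv2
from workcell import readout, snapshot, workorder, robot
def snap(n,f=None):
    s=snapshot(n)
    if f: cv2.imwrite('pics/'+f,s['color'][:,:,::-1])
    return s
def cam(s):
    R=cv2.Rodrigues(np.array(s['rvec'],float))[0]; t=np.array(s['tvec'],float).ravel(); return R,t
def ray(s,u,v):
    R,t=cam(s); x,y=(u-s['cx'])/s['fx'],(v-s['cy'])/s['fy']
    a,b=x,y
    for _ in range(30):
        k=1+s['k1']*(a*a+b*b); a,b=x/k,y/k
    return -R.T@t, R.T@np.array([a,b,1.])
def onz(s,u,v,z):
    c,d=ray(s,u,v); return c+d*(z-c[2])/d[2]
def proj(s,P):
    R,t=cam(s); p=R@np.array(P,float)+t; a,b=p[0]/p[2],p[1]/p[2]; k=1+s['k1']*(a*a+b*b)
    return np.array([s['fx']*a*k+s['cx'],s['fy']*b*k+s['cy']])
def tri(s1,p1,s2,p2):
    c1,d1=ray(s1,*p1);c2,d2=ray(s2,*p2)
    k=np.linalg.lstsq(np.c_[d1,-d2],c2-c1,rcond=None)[0]
    a,b=c1+d1*k[0],c2+d2*k[1]; return (a+b)/2,np.linalg.norm(a-b)
E
python3 - <<'E'
from h import *
for n in('top','side'):
    s=snap(n,n+'0.png'); print(n,s['fx'],s['k1'],ray(s,280,210))
print(readout.get_obs()['tcp_rot'])
E
```

```text
top 545.0656877485186 0.07488318900701896 (array([ 352.59746208, -106.83602643, 1107.48594346]), array([ 0.1667343 , -0.01923582, -0.98590463]))
side 387.68412810302425 -0.01200309581258918 (array([ 431.16989825, -685.26114428,  680.91443586]), array([ 0.08385603,  0.70948197, -0.69972678]))
[[ 9.62210708e-01  2.72305792e-01 -3.29923045e-04]
 [ 2.72305957e-01 -9.62209268e-01  1.67020159e-03]
 [ 1.37350554e-04 -1.69692586e-03 -9.99998551e-01]]
```

View pics/top0.png

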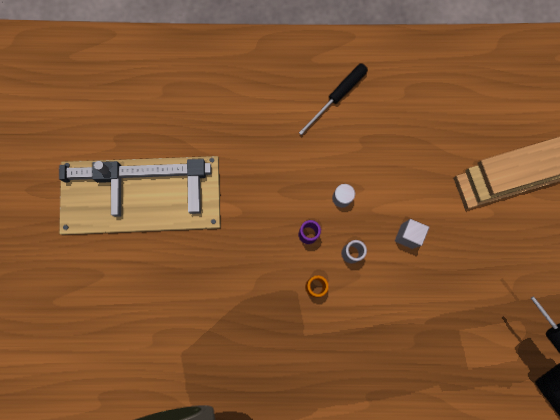

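View pics/side0.png

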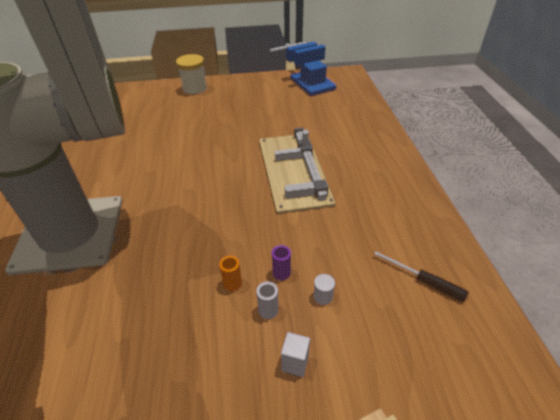

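The top view shows the grey tube at about (356,251), with purple at (311,231), orange at (318,286), the solid bar at (345,194) and the block at (415,233). The caliper board spans (60..220, 157..235), with the fixed jaw at (194,190) and the moving jaw at (115,195). Its post is near (98,166). The side view agrees, with the tube at (267,292).

```bash
python3 - <<'E'
from h import *
s=snap('top'); im=s['color']; hsv=cv2.cvtColor(im,cv2.COLOR_RGB2HSV)
# tube ring: grey
m=((hsv[...,1]<70)&(hsv[...,2]>90)).astype(np.uint8)
r=np.zeros_like(m); r[232:272,338:376]=m[232:272,338:376]
c=max(cv2.findContours(r,cv2.RETR_EXTERNAL,cv2.CHAIN_APPROX_NONE)[0],key=cv2.contourArea)
(u,v),rad=cv2.minEnclosingCircle(c); p=onz(s,u,v,70)
print('tube',u,v,rad,p, 'diam mm',2*np.linalg.norm(onz(s,u+rad,v,70)-p))
# board
b=((hsv[...,0]>14)&(hsv[...,0]<30)&(hsv[...,2]>120)&(hsv[...,1]>60)).astype(np.uint8)
b[:,240:]=0; b[:140]=0; b[260:]=0
b=cv2.morphologyEx(b,cv2.MORPH_OPEN,np.ones((3,3)))
pts=np.vstack([x for x in cv2.findContours(b,cv2.RETR_EXTERNAL,cv2.CHAIN_APPROX_NONE)[0] if cv2.contourArea(x)>50])[:,0]
W=np.array([onz(s,*q,12)[:2] for q in pts],np.float32)
rc=cv2.minAreaRect(W); print('board',rc, cv2.boxPoints(rc).tolist())
o=cv2.resize(im[145:245,50:230],None,fx=4,fy=4,interpolation=cv2.INTER_CUBIC)
cv2.imwrite('pics/cal.png',o[:,:,::-1])
E
```

```text
tube 355.92425537109375 250.03030395507812 10.770732879638672 [ 451.35263036 -271.7429045    70.        ] diam mm 40.906755489625745
board ((569.559326171875, 157.53233337402344), (150.29769897460938, 319.4045715332031), 2.5534088611602783) [[487.3702392578125, 313.7281188964844], [501.5999755859375, -5.359312534332275], [651.7484130859375, 1.3365478515625], [637.5186767578125, 320.4239807128906]]
```

View pics/cal.png

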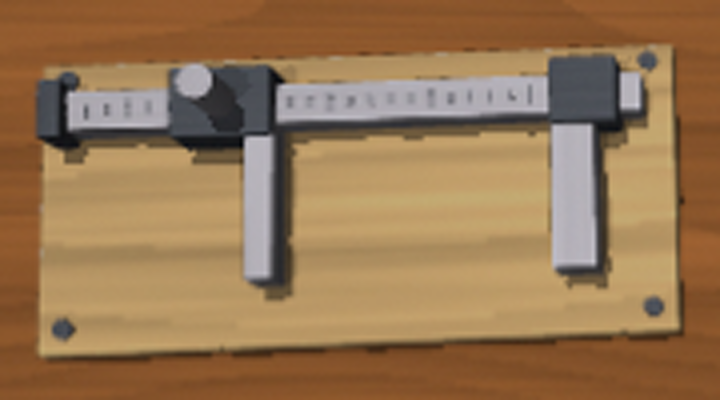

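The measured tube (Ø40.9) and board (150.3 × 319.4) match the given sizes. I'll turn the tool so that its y axis lies along caliper x, which puts its x axis along caliper y, and go above the tube.

{"name": "jog_arm", "arguments": {"deltas": [[0,0,-0.0533,0,0,0.04,1],[0,0,-0.0533,0,0,0.04,1],[0,0,-0.0533,0,0,0.04,1],[0,0,-0.0533,0,0,0.04,1],[0,0,-0.0533,0,0,0.04,1]], "force": 30}}

```text
clock: 0.78
tcp_pos: [163.4, -577.0, 150.3]
tcp_rot: [[0.437, 0.899, -0.0], [0.899, -0.437, 0.001], [0.001, -0.0, -1.0]]
ft_force: [-0.0, 0.5, 0.2]
opening: 85.7
grip_force: 0.0
```

{"name": "jog_arm", "arguments": {"deltas": [[0,0,-0.0533,0,0,0,1],[0,0,-0.0533,0,0,0,1],[0,0,-0.0533,0,0,0,1],[0,0,0,0.08,0.08,0,1],[0,0,0,0.08,0.08,0,1]]}}

```text
clock: 1.4
tcp_pos: [224.7, -509.7, 150.8]
tcp_rot: [[-0.043, 0.999, -0.0], [0.999, 0.043, 0.001], [0.001, -0.0, -1.0]]
ft_force: [1.9, 0.0, -0.2]
opening: 85.5
grip_force: 0.0
```

{"name": "jog_arm", "arguments": {"deltas": [[0,0,0,0.09,0.09,0,1],[0,0,0,0.09,0.09,0,1],[0,0,0,0.09,0.09,0,1],[0,0,0,0.09,0.09,0,1],[0,0,0,0,0,0,1]]}}

```text
clock: 2.02
tcp_pos: [363.8, -357.6, 151.1]
tcp_rot: [[-0.049, 0.999, 0.0], [0.999, 0.049, 0.001], [0.001, 0.0, -1.0]]
ft_force: [-0.0, 0.1, 1.1]
opening: 85.7
grip_force: 0.0
```

```bash
python3 - <<'E'
from h import *
o=readout.get_obs(); p=np.array(o['tcp_pos']); R=np.array(o['tcp_rot']); print(o['clock'],p,R)
print('to tube top-side', R.T@(np.array([451.4,-271.7,34])-p)/400)
s=snap('top'); 
im=s['color'];pu=(98.2,165.5); print('post',onz(s,*pu,84))
c=np.array([569.6,157.5]);ex=np.array([.999,.0446]);ey=np.array([-.0446,.999])
q=onz(s,*pu,84)[:2]-c; print('post cal',q@ex,q@ey)
s2=snap('side'); h=cv2.cvtColor(s2['color'],cv2.COLOR_RGB2HSV)
m=((h[...,1]<70)&(h[...,2]>90)).astype(np.uint8); r=np.zeros_like(m); r[275:330,250:284]=m[275:330,250:284]
cs=max(cv2.findContours(r,cv2.RETR_EXTERNAL,cv2.CHAIN_APPROX_NONE)[0],key=cv2.contourArea); print('side box',cv2.boundingRect(cs), 'proj',proj(s2,[451.4-20,-271.7,70]),proj(s2,[451.4+20,-271.7,70]),proj(s2,[451.4,-251.7,70]),proj(s2,[451.4,-291.7,0]))
E
```

```text
2.025 [ 363.79180515 -357.64092407  151.06456676] [[-4.90174264e-02  9.98797888e-01  2.65149210e-04]
 [ 9.98797471e-01  4.90171499e-02  9.64529393e-04]
 [ 9.50373062e-04  3.12109109e-04 -9.99999500e-01]]
to tube top-side [0.20357999 0.22919731 0.29292657]
post [610.46456111 220.92230776  84.        ]
post cal 43.652331471746145 61.536326026852606
side box (256, 281, 22, 38) proj [255.53735988 290.55407685] [276.85797733 288.0503374 ] [265.11442608 280.49711181] [268.66797012 318.2694849 ]
```

{"name": "jog_arm", "arguments": {"deltas": [[0,0,0,0.068,0.077,0,1],[0,0,0,0.068,0.077,0,1],[0,0,0,0.068,0.077,0,1],[0,0,0,0,0,0.06,1],[0,0,0,0,0,0.06,1]]}}

```text
clock: 2.75
tcp_pos: [450.5, -275.8, 102.9]
tcp_rot: [[-0.044, 0.999, 0.0], [0.999, 0.044, -0.001], [-0.001, 0.0, -1.0]]
ft_force: [-0.6, -0.1, -0.3]
opening: 85.5
grip_force: 0.0
```

{"name": "jog_arm", "arguments": {"deltas": [[0,0,0,0,0,0.06,1],[0,0,0,0,0,0.06,1],[0,0,0,0,0,0.05,1],[0,0,0,0,0,0,1],[0,0,0,0,0,0,1]]}}

```text
clock: 3.38
tcp_pos: [450.6, -275.7, 36.0]
tcp_rot: [[-0.043, 0.999, 0.0], [0.999, 0.043, -0.001], [-0.001, 0.0, -1.0]]
ft_force: [1.0, 0.2, -0.3]
opening: 85.3
grip_force: 0.0
```

{"name": "jog_arm", "arguments": {"deltas": [[0,0,0,0,0,0,-1],[0,0,0,0,0,0,-1],[0,0,0,0,0,0,-1],[0,0,0,0,0,0,-1],[0,0,0,0,0,0,-1]]}}

```text
clock: 4.0
tcp_pos: [451.0, -274.9, 36.0]
tcp_rot: [[-0.045, 0.999, 0.001], [0.999, 0.045, -0.001], [-0.001, 0.001, -1.0]]
ft_force: [-0.4, 0.6, 6.3]
opening: 38.6
grip_force: 30.3
```

Gripped. Next I'll lift it and carry it over the caliper, clear of the jaws and the purple tube.

{"name": "jog_arm", "arguments": {"deltas": [[0,0,0,0,0,-0.08,-1],[0,0,0,0,0,-0.09,-1],[0,0,0,0,0,-0.08,-1],[0,0,0,0.08,0.03,0,-1],[0,0,0,0.11,0.04,0,-1]]}}

```text
clock: 4.62
tcp_pos: [475.4, -197.4, 135.7]
tcp_rot: [[-0.042, 0.999, 0.001], [0.999, 0.042, -0.001], [-0.001, 0.001, -1.0]]
ft_force: [1.1, -0.2, -0.6]
opening: 38.7
grip_force: 30.8
```

{"name": "jog_arm", "arguments": {"deltas": [[0,0,0,0.12,0.044,0,-1],[0,0,0,0.12,0.044,0,-1],[0,0,0,0.12,0.044,0,-1],[0,0,0,0.12,0.044,0,-1],[0,0,0,0.12,0.044,0,-1]]}}

```text
clock: 5.25
tcp_pos: [552.4, 48.0, 134.9]
tcp_rot: [[-0.045, 0.999, -0.0], [0.999, 0.045, -0.0], [-0.0, -0.0, -1.0]]
ft_force: [0.5, -1.2, -0.7]
opening: 38.5
grip_force: 30.8
```

{"name": "jog_arm", "arguments": {"deltas": [[0,0,0,0.078,0.024,0,-1],[0,0,0,0,0,0.07,-1],[0,0,0,0,0,0.05,-1],[0,0,0,0,0,0,-1],[0,0,0,0,0,0,-1]]}}

```text
clock: 5.88
tcp_pos: [560.8, 77.4, 87.8]
tcp_rot: [[-0.044, 0.999, 0.0], [0.999, 0.044, 0.0], [0.0, 0.0, -1.0]]
ft_force: [0.1, -0.3, -1.0]
opening: 38.9
grip_force: 30.8
```

```bash
python3 - <<'E'
from h import *
o=readout.get_obs(); p=np.array(o['tcp_pos']); R=np.array(o['tcp_rot']); print(o['clock'],p,o['ft_force'])
print('to place', R.T@(np.array([561.,80.1-3.2,48])-p)/400)
a=snap('top')['color'][130:260,40:240]; s=snap('side')
b=s['color'][110:225,230:380]
z=lambda i,f:cv2.resize(i,None,fx=f,fy=f,interpolation=cv2.INTER_CUBIC)
A=z(a,2); B=z(b,2.6); H=max(A.shape[0],B.shape[0])
P=lambda i:cv2.copyMakeBorder(i,0,H-i.shape[0],0,0,0)
cv2.imwrite('pics/carry.png',np.hstack([P(A),P(B)])[:,:,::-1])
E
```

```text
5.875 [560.82232766  77.35453018  87.75762309] [ 0.14910884 -0.32967969 -0.97002438]
to place [-0.00115625  0.00036904  0.09939414]
```

View pics/carry.png

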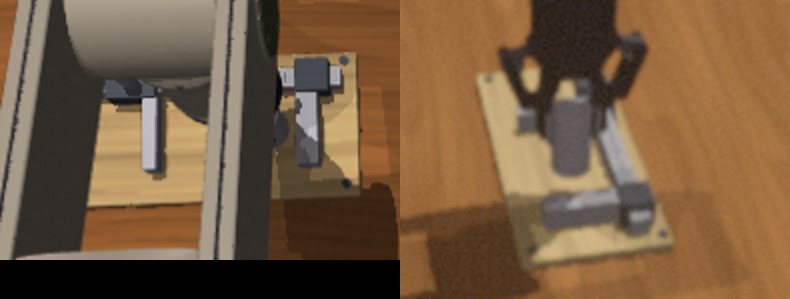

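The top view is mostly hidden by the arm. The side view shows the tube hanging vertically between the jaws, with the lower end at about pixel (296,179), clear of the fixed jaw. I'll check that against the projection.

```bash
python3 - <<'E'
from h import *
s=snap('side'); t=snap('top')
for y in (77.4,80.5,83): print(y,[proj(s,[561+20*np.cos(a),y+20*np.sin(a),51.8]).round(1).tolist() for a in np.radians([180,225,270,315,0])], 'top right edge', proj(t,[561,y-20,100]).round(1),proj(t,[561,y-20,121]).round(1),proj(t,[561,y-20,52]).round(1))
g=cv2.cvtColor(s['color'],cv2.COLOR_RGB2GRAY); print(g[168:186,292:302].mean(1).round())
print(g[165,280:312])
print(cv2.cvtColor(t['color'],cv2.COLOR_RGB2HSV)[194,176:190].tolist())
E
```

```text
77.4 [[287.0, 174.8], [290.1, 178.1], [296.0, 179.1], [301.1, 177.1], [302.4, 173.4]] top right edge [182.3 189.7] [180.5 187.3] [186.1 194.6]
80.5 [[286.8, 174.1], [289.9, 177.3], [295.8, 178.3], [300.9, 176.3], [302.2, 172.6]] top right edge [180.6 189.6] [178.8 187.3] [184.5 194.6]
83 [[286.7, 173.4], [289.8, 176.7], [295.6, 177.7], [300.8, 175.7], [302.1, 172.0]] top right edge [179.3 189.6] [177.4 187.3] [183.2 194.6]
[ 91.  91.  89.  92.  91.  91.  91.  92. 101. 122. 153. 175. 180. 177.
 166. 142. 123. 120.]
[169 163 164 164 166 160 146 128 103  79  82  87  94  94  90  90  90  95
  86  92  85  89 101 115 118 108  93 106 141 163 166 161]
[[17, 35, 51], [143, 18, 56], [143, 19, 55], [143, 19, 55], [143, 19, 54], [138, 24, 54], [140, 14, 53], [130, 14, 54], [16, 52, 64], [18, 114, 92], [18, 111, 92], [19, 98, 83], [150, 10, 75], [135, 14, 74]]
```

The tube centre is at about y 80.5, as planned, so I'll lower it.

{"name": "jog_arm", "arguments": {"deltas": [[0,0,0,0,0,0.035,-1],[0,0,0,0,0,0.035,-1],[0,0,0,0,0,0.02,-1],[0,0,0,0,0,0.006,-1],[0,0,0,0,0,0,-1]]}}

```text
clock: 6.7
tcp_pos: [560.5, 77.8, 48.7]
tcp_rot: [[-0.045, 0.999, -0.0], [0.999, 0.045, -0.0], [-0.0, -0.0, -1.0]]
ft_force: [0.2, -0.3, -0.9]
opening: 38.5
grip_force: 30.7
```

{"name": "jog_arm", "arguments": {"deltas": [[0,0,0,0,0,0.002,-1],[0,0,0,0,0,0.001,-1],[0,0,0,0,0,0,-1],[0,0,0,0,0,0,-1],[0,0,0,0,0,0,-1]]}}

```text
clock: 7.32
tcp_pos: [560.9, 77.8, 48.1]
tcp_rot: [[-0.045, 0.999, 0.001], [0.999, 0.045, 0.0], [0.0, 0.001, -1.0]]
ft_force: [0.1, -0.2, 2.7]
opening: 38.6
grip_force: 31.0
```

Contact at the board (about 3.5 N). I'll release, go up, and head for the +y side of the post with the fingers shut.

{"name": "jog_arm", "arguments": {"deltas": [[0,0,0,0,0,0,0.5],[0,0,0,0,0,0,0.5],[0,0,0,0,0,0,0.5],[0,0,0,0,0,0,0.5],[0,0,0,0,0,-0.05,0.5]]}}

```text
clock: 7.95
tcp_pos: [558.9, 77.8, 66.5]
tcp_rot: [[-0.045, 0.999, -0.004], [0.999, 0.045, -0.0], [0.0, -0.004, -1.0]]
ft_force: [0.5, -0.3, -1.0]
opening: 64.0
grip_force: 0.0
```

{"name": "jog_arm", "arguments": {"deltas": [[0,0,0,0,0,-0.1,0.5],[0,0,0,0,0,-0.1,0.5],[0,0,0,0,0,0,-1],[0,0,0,0.1,0.03,0,-1],[0,0,0,0.1,0.03,0,-1]]}}

```text
clock: 8.57
tcp_pos: [581.2, 159.3, 148.1]
tcp_rot: [[-0.043, 0.999, 0.0], [0.999, 0.043, 0.0], [0.0, 0.0, -1.0]]
ft_force: [0.4, -0.2, -0.1]
opening: 9.9
grip_force: 0.0
```

{"name": "jog_arm", "arguments": {"deltas": [[0,0,0,0.1,0.03,0,-1],[0,0,0,0.1,0.03,0,-1],[0,0,0,0.05,0.02,0,-1],[0,0,0,0,0,0,-1],[0,0,0,0,0,0,-1]]}}

```text
clock: 9.2
tcp_pos: [608.2, 259.4, 147.5]
tcp_rot: [[-0.044, 0.999, -0.001], [0.999, 0.044, -0.001], [-0.001, -0.001, -1.0]]
ft_force: [-0.1, -0.3, 0.2]
opening: -0.2
grip_force: 0.0
```

```bash
python3 - <<'E'
from h import *
o=readout.get_obs(); p=np.array(o['tcp_pos']); R=np.array(o['tcp_rot']); print(o['clock'],p,o['ft_force'],o['opening'])
c=np.array([569.6,157.5]);ex=np.array([.999,.0446]);ey=np.array([-.0446,.999])
q=p[:2]-c; print('tcp cal',q@ex,q@ey)
a=snap('top')['color'][130:260,40:240]; s=snap('side')
b=s['color'][110:225,230:380]
z=lambda i,f:cv2.resize(i,None,fx=f,fy=f,interpolation=cv2.INTER_CUBIC)
A=z(a,2); B=z(b,2.6); H=max(A.shape[0],B.shape[0])
P=lambda i:cv2.copyMakeBorder(i,0,H-i.shape[0],0,0,0)
cv2.imwrite('pics/placed.png',np.hstack([P(A),P(B)])[:,:,::-1])
E
```

```text
9.2 [608.1971165  259.42804255 147.45034593] [-0.10612244 -0.26149929  0.15102001] -0.16651595080766377
tcp cal 43.10451008317713 100.10468311224948
```

View pics/placed.png

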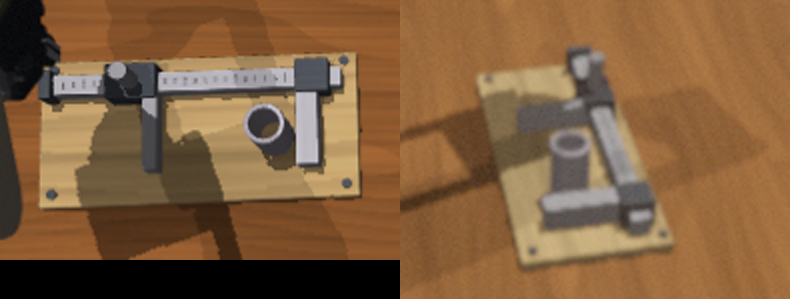

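The tube stands on the board at about (172,192) in the top image, just off the fixed jaw face. The post is at (98,165), and the shut fingers are clear beyond it on the +y side. I'll descend, then push.

{"name": "jog_arm", "arguments": {"deltas": [[0,0,0,0,0.005,0.08,-1],[0,0,0,0,0,0.08,-1],[0,0,0,0,0,0.065,-1],[0,0,0,0,0,0,-1],[0,0,0,-0.02,0,0,-1]]}}

```text
clock: 9.93
tcp_pos: [611.6, 252.1, 59.1]
tcp_rot: [[-0.045, 0.999, 0.001], [0.999, 0.045, 0.0], [0.0, 0.002, -1.0]]
ft_force: [0.3, 0.6, 0.0]
opening: 0.0
grip_force: 0.0
```

{"name": "jog_arm", "arguments": {"deltas": [[0,0,0,-0.02,0,0,-1],[0,0,0,-0.02,0,0,-1],[0,0,0,-0.02,0,0,-1],[0,0,0,-0.02,0,0,-1],[0,0,0,-0.02,0,0,-1]]}}

```text
clock: 10.55
tcp_pos: [612.9, 211.9, 58.0]
tcp_rot: [[-0.045, 0.999, 0.0], [0.999, 0.045, 0.0], [0.0, 0.0, -1.0]]
ft_force: [0.1, 2.6, 2.3]
opening: -0.2
grip_force: 1.6
```

{"name": "jog_arm", "arguments": {"deltas": [[0,0,0,-0.025,0,0,-1],[0,0,0,-0.025,0,0,-1],[0,0,0,-0.025,0,0,-1],[0,0,0,-0.02,0,0,-1],[0,0,0,-0.01,0,0,-1]]}}

```text
clock: 11.18
tcp_pos: [614.5, 169.6, 57.5]
tcp_rot: [[-0.044, 0.999, -0.0], [0.999, 0.044, -0.0], [-0.0, -0.0, -1.0]]
ft_force: [0.2, 2.4, 1.7]
opening: 0.0
grip_force: 1.4
```

```bash
python3 - <<'E'
from h import *
o=readout.get_obs(); p=np.array(o['tcp_pos']); print(o['clock'],p,o['ft_force'])
c=np.array([569.6,157.5]);ex=np.array([.999,.0446]);ey=np.array([-.0446,.999])
q=p[:2]-c; print('tcp cal',q@ex,q@ey)
a=snap('top')['color'][130:260,40:240]; s=snap('side')
b=s['color'][110:225,230:380]
z=lambda i,f:cv2.resize(i,None,fx=f,fy=f,interpolation=cv2.INTER_CUBIC)
A=z(a,2); B=z(b,2.6); H=max(A.shape[0],B.shape[0])
P=lambda i:cv2.copyMakeBorder(i,0,H-i.shape[0],0,0,0)
cv2.imwrite('pics/push.png',np.hstack([P(A),P(B)])[:,:,::-1])
E
```

```text
11.175 [614.46211976 169.55085856  57.52141954] [0.19736889 2.40436694 1.67136159]
tcp cal 45.354725935246655 10.037957163257985
```

View pics/push.png

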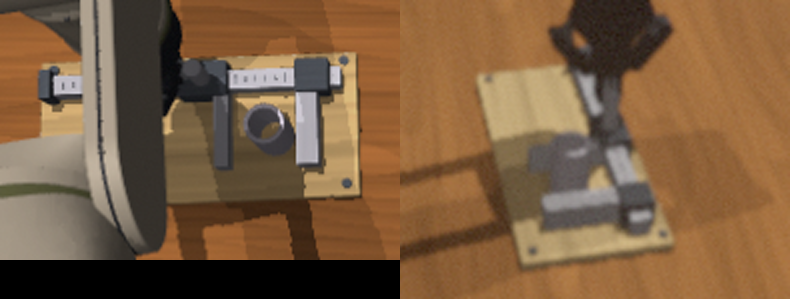

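The jaw is sliding at about 2.5 N and the opening is near 66 mm. I'll go on, then use fine steps.

{"name": "jog_arm", "arguments": {"deltas": [[0,0,0,-0.0125,0,0,-1],[0,0,0,-0.0125,0,0,-1],[0,0,0,-0.0125,0,0,-1],[0,0,0,-0.005,0,0,-1],[0,0,0,-0.0025,0,0,-1]]}}

```text
clock: 11.9
tcp_pos: [615.1, 152.1, 57.5]
tcp_rot: [[-0.044, 0.999, -0.001], [0.999, 0.044, -0.0], [-0.0, -0.001, -1.0]]
ft_force: [-0.3, 2.3, -0.6]
opening: -0.1
grip_force: 1.3
```

{"name": "jog_arm", "arguments": {"deltas": [[0,0,0,-0.002,0,0,-1],[0,0,0,-0.002,0,0,-1],[0,0,0,-0.002,0,0,-1],[0,0,0,-0.002,0,0,-1],[0,0,0,-0.002,0,0,-1]]}}

```text
clock: 12.52
tcp_pos: [615.3, 148.3, 57.5]
tcp_rot: [[-0.045, 0.999, -0.0], [0.999, 0.045, -0.0], [-0.0, -0.0, -1.0]]
ft_force: [-0.7, 2.5, -1.9]
opening: 0.1
grip_force: 1.3
```

{"name": "jog_arm", "arguments": {"deltas": [[0,0,0,-0.001,0,0,-1],[0,0,0,-0.001,0,0,-1],[0,0,0,-0.001,0,0,-1],[0,0,0,-0.001,0,0,-1],[0,0,0,-0.001,0,0,-1]]}}

```text
clock: 13.15
tcp_pos: [615.6, 146.5, 57.7]
tcp_rot: [[-0.045, 0.999, -0.0], [0.999, 0.045, 0.0], [0.0, -0.0, -1.0]]
ft_force: [-0.2, 3.2, -2.1]
opening: 0.0
grip_force: 1.7
```

{"name": "jog_arm", "arguments": {"deltas": [[0,0,0,-0.001,0,0,-1],[0,0,0,-0.001,0,0,-1],[0,0,0,-0.001,0,0,-1],[0,0,0,-0.001,0,0,-1],[0,0,0,-0.001,0,0,-1]]}}

```text
clock: 13.78
tcp_pos: [615.7, 144.3, 57.7]
tcp_rot: [[-0.045, 0.999, -0.0], [0.999, 0.045, 0.0], [0.0, -0.0, -1.0]]
ft_force: [-0.0, 3.9, -2.4]
opening: 0.0
grip_force: 1.7
```

{"name": "jog_arm", "arguments": {"deltas": [[0,0,0,-0.0008,0,0,-1],[0,0,0,-0.0008,0,0,-1],[0,0,0,-0.0008,0,0,-1],[0,0,0,0,0,0,-1],[0,0,0,0,0,0,-1]]}}

```text
clock: 14.4
tcp_pos: [615.7, 143.4, 57.7]
tcp_rot: [[-0.045, 0.999, -0.0], [0.999, 0.045, -0.0], [-0.0, -0.0, -1.0]]
ft_force: [-0.5, 2.8, -2.3]
opening: 0.3
grip_force: 1.6
```

```bash
python3 - <<'E'
from h import *
o=readout.get_obs(); p=np.array(o['tcp_pos']); print(o['clock'],p,o['ft_force'])
a=snap('top')['color'][150:225,110:230]; s=snap('side')
b=s['color'][150:220,260:350]
z=lambda i,f:cv2.resize(i,None,fx=f,fy=f,interpolation=cv2.INTER_CUBIC)
A=z(a,4); B=z(b,3.5); H=max(A.shape[0],B.shape[0])
P=lambda i:cv2.copyMakeBorder(i,0,H-i.shape[0],0,0,0)
cv2.imwrite('pics/touch.png',np.hstack([P(A),P(B)])[:,:,::-1])
E
```

```text
14.4 [615.72019547 143.38113627  57.68684588] [-0.52001131  2.77631532 -2.29703688]
```

View pics/touch.png

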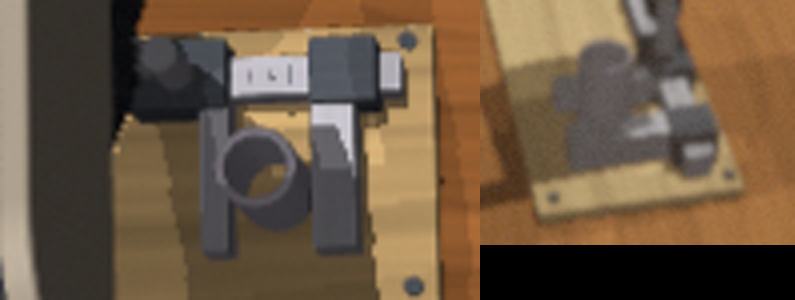

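The jaws show a gap of about 41 mm (x 230 to 313 in the 4x crop), so the jaw is almost touching. A few finer steps are left.

{"name": "jog_arm", "arguments": {"deltas": [[0,0,0,-0.001,0,0,-1],[0,0,0,-0.001,0,0,-1],[0,0,0,-0.001,0,0,-1],[0,0,0,0,0,0,-1],[0,0,0,0,0,0,-1]]}}

```text
clock: 15.12
tcp_pos: [615.9, 142.5, 57.7]
tcp_rot: [[-0.045, 0.999, 0.0], [0.999, 0.045, 0.0], [0.0, 0.0, -1.0]]
ft_force: [0.3, 5.2, -3.1]
opening: 0.1
grip_force: 2.5
```

The force rose to 5.2 N while standing still, which means about 2.7 N on the tube and roughly 0.8° of tilt, so it is held. I'll back off and check.

{"name": "jog_arm", "arguments": {"deltas": [[0,0,0,0.005,0,0,-1],[0,0,0,0.03,0,0,-1],[0,0,0,0.05,0,0,-1],[0,0,0,0.05,0,-0.08,-1],[0,0,0,0.08,0,-0.1,-1]]}}

```text
clock: 15.75
tcp_pos: [610.9, 229.1, 129.3]
tcp_rot: [[-0.044, 0.999, -0.002], [0.999, 0.044, -0.001], [-0.001, -0.003, -1.0]]
ft_force: [-0.8, 0.8, 1.1]
opening: -0.4
grip_force: 0.0
```

{"name": "jog_arm", "arguments": {"deltas": [[0,0,0,0.1,0,-0.08,-1],[0,0,0,0.1,0,0,-1],[0,0,0,0.1,0,0,-1],[0,0,0,0,0,0,-1],[0,0,0,0,0,0,-1]]}}

```text
clock: 16.38
tcp_pos: [606.2, 348.5, 161.5]
tcp_rot: [[-0.046, 0.999, -0.0], [0.999, 0.046, -0.001], [-0.001, -0.0, -1.0]]
ft_force: [-0.1, -0.2, -0.0]
opening: 0.1
grip_force: 0.0
```

```bash
python3 - <<'E'
from h import *
o=readout.get_obs(); print(o['clock'],o['tcp_pos'],o['ft_force'])
t=snap('top'); a=t['color'][150:225,110:230]; s=snap('side')
b=s['color'][150:220,260:350]
z=lambda i,f:cv2.resize(i,None,fx=f,fy=f,interpolation=cv2.INTER_CUBIC)
A=z(a,4); B=z(b,3.5); H=max(A.shape[0],B.shape[0])
P=lambda i:cv2.copyMakeBorder(i,0,H-i.shape[0],0,0,0)
cv2.imwrite('pics/final.png',np.hstack([P(A),P(B)])[:,:,::-1])
for n,y in (('fixed',-100),('moving',-60)):
  c=np.array([569.6,157.5]);ex=np.array([.999,.0446]);ey=np.array([-.0446,.999])
  for x in (20,-40): print(n,x,(proj(t,[*(c+ex*x+ey*y),40])-[110,150])*4)
E
```

```text
16.375 [606.21710244 348.45768263 161.45146796] [-0.07966296 -0.20439068 -0.00263477]
fixed 20 [307.71098525 118.24544847]
fixed -40 [309.64253345 236.50047128]
moving 20 [227.13085452 121.25711341]
moving -40 [228.3361562  239.71103097]
```

View pics/final.png

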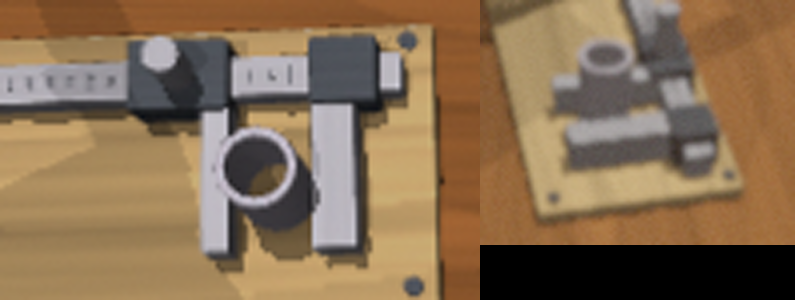

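The tube stands between two parallel jaws with an opening of about 40 mm (face edges x≈230 and 313 in the crop). There is no visible tilt and the robot is clear.

```bash
python3 -c "
from workcell import workorder
print(workorder.hand_in())"
```

```text
the job is handed in; nothing more can be done
None
```

The tube stands upright on the plywood board, held between the fixed and moving jaws with no visible tilt; the arm was clear of everything and the job was handed in at about 16.5 s on the robot's clock.

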